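Stack an empty tote over the lamp modules

ROBOT

A 6-joint arm with a two-finger parallel gripper is mounted at the origin on the work surface. World frame = base frame: x ahead of the robot, y to its left, z up, the work surface at z = 0. Lengths are in mm, angles in rad, forces in N, time in s.
With the tool pointing down it reaches from about 350 to 875 mm from the base axis. Payload 4.2 kg.
Tool frame: the origin (TCP) lies midway between the tips of the shut fingers; the grasp point (between the pads) lies 19 mm behind it (env.tcp_to_grasp is the distance from the TCP to the grasp point, in mm); z points along the fingers, y is the line along which they close (so a half turn about z gives the same grasp; the last joint's range is limited). The gripper opens to 87 mm and grips with 3 to 60 N. Pads are 19 mm wide; open, the fingers measure 117 mm over their backs; the gripper's body (75 mm by 190 mm) begins 51 mm behind the grasp point.
Start: joints at [-1.006, 0.385, 0.008, 0, -1.194, -0.259], TCP at [188.176, -595.977, 222.55] pointing down, gripper open.
Joint ranges: [-3.14, 3.14], [-1.21, 2.06], [-1.07, 1.41], [-3.16, 2.05], [-2.99, -0.16], [-3.1, 3.1]. Speed limits (rad/s): [2.79, 2.79, 3.14, 3.14, 3.14, 3.14].

INTERFACE

Orientations are given as a 3x3 rotation matrix whose columns are the frame's x, y, z axes.
In Python, from bench import env gives the robot as it stands.
- The arm moves only by the tool step_arm, never from a script. Its argument "plan" is one flat list of numbers, 7 for each row, row after row: the turn, a rotation vector about the tool's x, y, z in rad, then the shift along the tool's x, y, z in cm, then the opening, from 0 (shut) to 1 (fully open). In form: [rx, ry, rz, dx, dy, dz, jaw, rx, ry, rz, dx, dy, dz, jaw, ...]. A call has 1 to 8 rows; each row is the pose to reach, as a shift and turn from the pose commanded when the call began, along the tool's axes at that moment; what a row does not reach only later rows make up. A row lasts 1/8 s, in which the tool goes at most 62.5 mm and 10.7 degrees, less where a joint would pass 70% of its speed; a pose out of reach is approached as far as the arm can. A call with a gripper value outside its range is refused whole. The fingers move at their own pace and stop on an object; "force" is the grip in N (left out, the last holds). Time passes only in rows, so rows that repeat a pose let the fingers close. It gives the time, the measured TCP pose, the force, the opening and the grip force at its end, in the units of the state.
- env.get_state(): the state, without advancing time (a new reading comes with each control period).
- env.snapshot(name): name is "side" or "top"; returns the picture (400x640x3 uint8, blue, green, red); there is no depth.
- env.get_calibration(name): a dict with "vfov" (degrees; the focal length in pixels is half the picture's height over the tangent of half this angle, whatever the lens; pixels are square), "cx", "cy" (the principal point, pixels), "view" (4x4, takes a point from world to camera coordinates). Camera axes: x right, y down, z forward; pixel columns grow to the right and rows downward; lengths in mm; the calibration is good to about 2 mm. A picture is of the moment at which its call begins. get_calibration takes no time and is no camera call.
- env.job_done(): hands the job in; it is judged then, once.
The state is a dict: "time": time; "q": joint angles; "qd": joint speeds; "joint_efforts": joint torques, N m; "tool_pos": TCP position; "tool_rot": TCP orientation; "ft_force": force on the tool from outside, world axes, zero at the start; "ft_torque": the same for the moment, N m; "opening": finger opening in mm; "grasp_force": force on a finger pad.
Only numpy, scipy, OpenCV 4.12 (cv2) and the standard library are available. Lean on these libraries where they do the work, as an engineer would, in place of code of your own. Each camera call takes 0.05 s, during which the arm holds its last target. There are 200 camera calls.

TASK

Cover the two lamp modules by stacking the empty tote on top of the tote that holds them, turned end for end so that it rests up on the stacking ledges instead of dropping inside onto the modules. Its dock leaves only the ends of the empty tote free to take (one has a grip block) and the bay leaves only the long sides free, so lift it out of the dock by an end, stand it upright on the bench and let go, then take it anew across its width and set it gently down. Leave the filled tote in its bay and the other things on the bench where they are.

Things in the scene. Friction and masses are not known exactly. Their poses are not given: they have to be found in the camera images.
- tote: Empty tote, grey plastic, open top, 130 x 64 mm at the rim (2 mm thick, outer face upright for the top 10 mm, then walls taper in), 113 x 52 mm at the underside, 52 mm high, 0.1 to 0.21 kg. Origin: underside centre; x along its length to the end with the grip block, z up. Starts upright in the dock, length along it. Twin of the filled tote.
- tote_grip (a point): Top centre of the empty tote's grip block, a thick bar on the rim of one end wall only: 10 mm thick along the tote's length, 40 mm wide, 14 mm high, top flush with the rim; 66 mm from the tote's centre along its +x, 52 mm above its underside. Can be pinched with one finger inside the tote and one outside.
- full_tote: Filled tote, same shape and axes, with two lamp modules, in the bay, length along it; loose, 0.3 to 0.5 kg. Origin: underside centre. Four ledges inside its long walls, 6 mm below the rim: a twin set on facing the same way drops inside; facing the other way (half a turn) it rests on them, underside 46 mm above this one's, with 5 mm play each way lengthwise, 3 mm across.
- full_grip (a point): Top centre of the filled tote's grip block (66 mm along its +x, 52 mm above its underside): shows which way it faces.
- lamp0: Lamp module, a bare metal cylinder 28 mm across, 28 mm high, standing in the filled tote; its top is 31 mm above that tote's underside. Origin: centre of its underside.
- lamp1: The other lamp module, the same.
- dock: Fixed white plastic dock for the empty tote: floor 12 mm high, 134 x 100 mm, with a cheek 100 mm long, 8 mm thick and 66 mm high (above the bench) along each long side of the tote, only 6 mm off its rim; both ends open. Origin: centre of the underside; x along its length.
- bay: Fixed sheet-metal parking bay: floor 168 x 80 mm, 4 mm thick, with an upright panel 80 mm wide and 150 mm high at each end (inner faces 160 mm apart, so no finger fits between a panel and a tote's end), long sides open. Origin: centre of the underside; x along its length.
- clear_spot (a point): Point on the bench top (height 0) in the middle of a clear patch at least 180 mm square, ahead of the robot between dock and bay: room to set the tote down.
- tape: Bystander: yellow tape roll lying flat, 90 mm across, 30 mm high. Origin: underside centre.
- driver: Bystander: screwdriver lying on the bench. Origin within it.
- brush: Bystander: flat brush lying on the bench. Origin within it.
- bottle: Bystander: white bottle, 60 mm across, 150 mm high. Origin: underside centre.
- connector: Bystander: standing metal connector, 34 mm across, 80 mm high. Origin: underside centre.
- led_disc: Bystander: round grey LED board, 60 mm across, 5 mm thick. Origin: underside centre.

How it is judged (in metres and radians):
On the way:
1. the empty tote stands upright on the bench, outside the dock, let go (height (world z) of tote below 0.006 m and angle between tote's own z axis and vertical below 0.1 rad and contact force between the fingers and tote below 0.1 N and horizontal distance between tote and dock above 0.09 m), for 0.2 s.
At the end, for the whole second after the job is handed in: The empty tote rests level and still on the filled tote's ledges: underside 43 to 49 mm above the filled tote's, centred within 9 mm, aligned within 5 degrees, grip ends at different ends; the filled tote is on the bay floor within 25 mm of its centre, level (3 degrees), modules inside (z of tote in the frame of full_tote between 0.043 and 0.049 m and horizontal distance between tote and full_tote below 0.009 m and angle between the x axis of tote and the x axis of full_tote, either way round below 0.1 rad and x of tote_grip in the frame of full_tote below -0.05 m and angle between each of tote, full_tote's own z axis and vertical below 0.05 rad and linear speed of tote below 0.02 m/s and horizontal distance between full_tote and bay below 0.025 m and height (world z) of full_tote below 0.008 m and horizontal distance between each of lamp0, lamp1 and full_tote below 0.055 m); the robot touches nothing.
It fails at once if the moved tote presses on a lamp module (contact force between tote and lamp0 above 1 N or contact force between tote and lamp1 above 1 N).
It fails at once if a lamp module is tipped over (angle between any of lamp0, lamp1's own z axis and vertical above 0.5 rad).
It fails at once if the tote is slammed down on the filled tote (over 40 N) (contact force between tote and full_tote above 40 N).
It fails at once if a bystander is moved by more than 30 mm (distance of any of tape, driver, brush, bottle, connector, led_disc from where it was at the start of the episode above 0.03 m).
It also fails if it takes over 64 s, if anything falls off the work surface, if the arm or the gripper's body presses on something with over 40 N, if the wrist force passes 120 N, or if a joint passes its speed limit or range.

## Working session

There is one attempt and no reset: what is moved stays moved. The work goes in short steps, Python scripts to look and compute and a tool call to move; the robot and the scene stay as the last step left them, time stands still between calls to the robot, and variables do not carry over. Pictures are saved under pics/ and viewed, at most 10 in all, crops included, and the job is handed in when it is done.

Besides the shell and the picture viewer there is one more tool, called after "Request:" by a JSON object that holds its "method" and its "body". step_arm: Moves the arm, as the interface text tells. Its arguments: {"type":"object","properties":{"plan":{"type":"array","items":{"type":"number"}},"force":{"type":"number"}},"required":["plan"]}

```bash
mkdir -p pics; ls; python3 - <<'E'
from bench import env
import cv2
for n in("top","side"):
    im=env.snapshot(n); cv2.imwrite(f"pics/{n}0.png",im)
    c=env.get_calibration(n); print(n,c)
s=env.get_state();print(s)
E
```

```text
pics
top {'vfov': 53.506311860333014, 'cx': 317.57060811780167, 'cy': 199.04984882997007, 'view': array([[ 1.86212324e-02, -9.99809837e-01,  5.79136408e-03,
         5.12261291e+00],
       [-9.85382492e-01, -1.93329358e-02, -1.69255968e-01,
         5.80312439e+02],
       [ 1.69335746e-01, -2.55495404e-03, -9.85555111e-01,
         8.39468485e+02],
       [ 0.00000000e+00,  0.00000000e+00,  0.00000000e+00,
         1.00000000e+00]])}
side {'vfov': 46.59624372239725, 'cx': 316.1598343166939, 'cy': 194.04870612945138, 'view': array([[ 9.92020253e-01, -1.25926254e-01, -6.19654608e-03,
        -5.71167116e+02],
       [-6.52146430e-02, -4.70443443e-01, -8.80017055e-01,
         1.28885693e+02],
       [ 1.07902127e-01,  8.73398847e-01, -4.74901659e-01,
         9.88629623e+02],
       [ 0.00000000e+00,  0.00000000e+00,  0.00000000e+00,
         1.00000000e+00]])}
{'time': 0.1, 'q': array([-1.00636969e+00,  3.85488485e-01,  6.78819731e-03, -4.36555377e-04,
       -1.19401387e+00, -2.58630387e-01]), 'qd': array([ 0.000254  , -0.00034454,  0.0029159 ,  0.00259922, -0.00075305,
        0.00047601]), 'joint_efforts': array([-4.63619544e-04, -3.91688168e+01,  1.87936002e+01,  4.23192188e+00,
        1.34813308e-02, -6.43351450e-05]), 'tool_pos': array([ 188.03393643, -595.48674444,  221.57349776]), 'tool_rot': array([[-9.53655970e-01, -3.00898364e-01, -6.82918700e-04],
       [-3.00899122e-01,  9.53654205e-01,  1.83748273e-03],
       [ 9.83727424e-05,  1.95781602e-03, -9.99998079e-01]]), 'ft_force': array([ 0.58096744,  0.58434196, -1.05230854]), 'ft_torque': array([0.00045941, 0.04861766, 0.00793905]), 'grasp_force': 0.0, 'opening': 87.36917330657282}
```

View pics/top0.png

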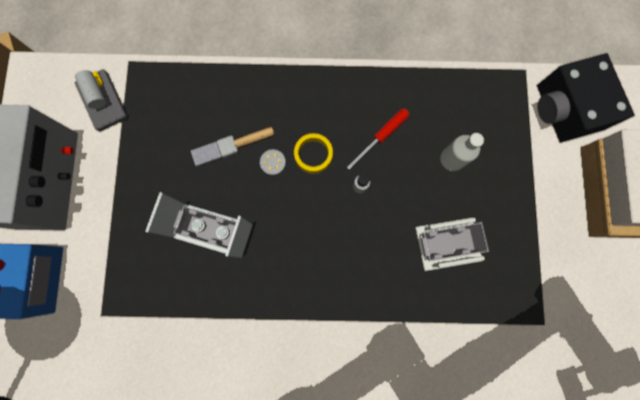

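View pics/side0.png

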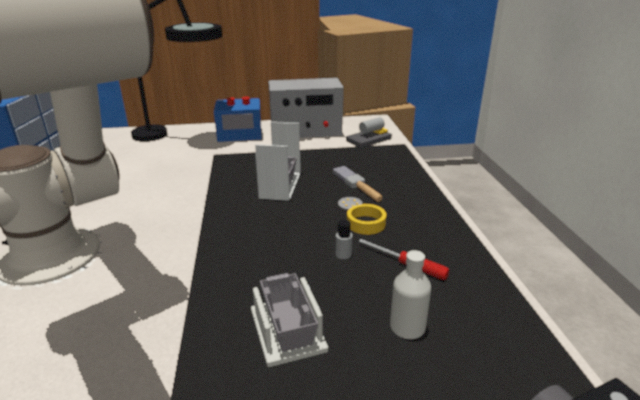

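The top view shows the dock with the empty tote near (452,243), and the bay with the filled tote near (200,227), with the lamps at about (197,226) and (222,233). The clear patch lies between them. I'll zoom in on both.

```bash
python3 - <<'E'
import cv2,numpy as np
t=cv2.imread("pics/top0.png");s=cv2.imread("pics/side0.png")
def c(im,x,y,w,h,k):
    o=cv2.resize(im[y:y+h,x:x+w],None,fx=k,fy=k,interpolation=cv2.INTER_CUBIC)
    for i in range(0,w,10): cv2.line(o,(i*k,0),(i*k,6 if (x+i)%50 else 14),(0,255,255),1)
    for i in range(0,h,10): cv2.line(o,(0,i*k),(6 if (y+i)%50 else 14,i*k),(0,255,255),1)
    return o
a=c(t,410,210,80,60,5)   # 400x300
b=c(t,145,190,110,70,5)  # 550x350
d=c(s,250,265,80,100,4)  # 320x400
# canvas
o=np.zeros((600,800,3),np.uint8)
a=cv2.resize(a,(400,300)); o[:300,:400]=a
b=c(t,145,190,100,75,4); b2=c(t,150,190,110,75,4)[:300]; o[300:600,:440]=b2
d=c(s,250,268,80,95,4); o[:380,460:780]=d
e=c(s,250,115,60,50,4); o[390:590,460:700]=e[:200]
cv2.imwrite("pics/z.png",o)
E
```

```text
(no output)
```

View pics/z.png

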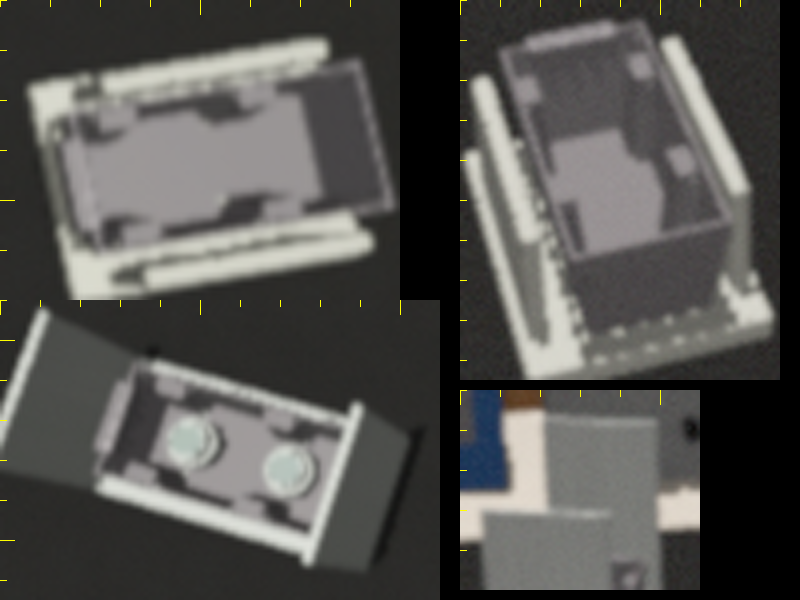

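Both grip blocks are at the image-left end of their totes. In the zoom the empty tote's right rim corners are near (482,222) and (488,252). I'll fit poses to the hand-picked corners.

```bash
cat > h.py <<'E'
from bench import env
import cv2,numpy as np
from scipy.optimize import least_squares
from scipy.spatial.transform import Rotation as R
C={n:env.get_calibration(n) for n in("top","side")}
def proj(n,P):
    c=C[n];p=np.c_[np.atleast_2d(P),np.ones(len(np.atleast_2d(P)))]@c["view"].T
    f=200/np.tan(np.radians(c["vfov"])/2)
    return np.c_[c["cx"]+f*p[:,0]/p[:,2],c["cy"]+f*p[:,1]/p[:,2]]
def place(pose,L):  # pose x,y,yaw,z
    x,y,a,z=pose;L=np.atleast_2d(L)
    return np.c_[x+L[:,0]*np.cos(a)-L[:,1]*np.sin(a),y+L[:,0]*np.sin(a)+L[:,1]*np.cos(a),L[:,2]+z]
def fit(obs,x0,z): # obs: (cam,local,pixel)
    def r(p): return np.concatenate([proj(n,place((*p[:2],p[2],z),l))[0]-u for n,l,u in obs])
    s=least_squares(r,x0,x_scale=[10,10,.1],loss="soft_l1");return s.x,r(s.x).reshape(-1,2)
def to(pos,yaw_x): # delta in tool axes from current pose; tool down, tool x at yaw_x
    s=env.get_state();c,n=np.cos(yaw_x),np.sin(yaw_x)
    G=np.array([[c,n,0],[n,-c,0],[0,0,-1]]);T=s["tool_rot"]
    return np.round(R.from_matrix(T.T@G).as_rotvec(),4),np.round(T.T@(np.array(pos)-s["tool_pos"])/10,2)
E
python3 - <<'E'
from h import *
np.set_printoptions(precision=3,suppress=True)
r=lambda sx,sy:(65*sx,32*sy,52)
obs=[("top",r(-1,-1),(482,222.4)),("top",r(-1,1),(488.4,251.6)),("top",(71,20,52),(427,258)),("top",(71,-20,52),(423,238)),
("side",r(-1,-1),(317,322.5)),("side",r(-1,1),(278,332.5)),("side",r(1,1),(260.5,280.5)),("side",r(1,-1),(295,274.3))]
# if grip toward +y, local +y is world -x
print(*fit(obs,[450,-330,1.6],12),sep="\n")
obs=[("top",(71,-20,52),(181.2,209.5)),("top",(71,20,52),(174.2,227)),("top",r(1,-1),(184.5,205.5)),("top",r(1,1),(174.2,234.5)),
("top",(-6,0,5),(210,229))]
f,res=fit(obs[:4],[480,200,1.3],4);print(f,res)
P=[(sx*(80+4),sy*40,150) for sx in(1,-1) for sy in(-1,1)]
ob=[("top",(80,-40,150),(161.2,192)),("top",(80,40,150),(150,226.2)),("top",(-80,-40,150),(239.5,216.2)),("top",(-80,40,150),(227,255.7))]
b,res=fit(ob,[480,200,1.3],0);print("bay",b,res)
L=lambda u,z:least_squares(lambda q:(proj("top",[[*q,z]])[0]-u),[450,200]).x
print("lamps",L((197.5,225.5),35),L((222,232.5),35))
E
```

```text
[ 490.694 -286.024    1.758]
[[-0.15  -0.624]
 [ 0.456 -0.755]
 [-0.8   -2.029]
 [-0.729 -0.376]
 [ 0.274  1.064]
 [-1.19   0.706]
 [-1.442  0.262]
 [-0.455 -0.813]]
[509.328 256.051   1.285] [[-0.709  0.477]
 [-0.213  0.206]
 [ 0.467  0.164]
 [ 0.388 -1.25 ]]
bay [510.505 256.429   1.281] [[ 2.748 -0.316]
 [-1.068  3.829]
 [ 0.521 -0.186]
 [-0.847 -0.56 ]]
lamps [516.983 284.901] [502.312 228.982]
```

Poses: the empty tote is at (491,-286) with yaw 1.758, and the filled one is at (509,256) with yaw 1.285. The residuals are about 1 px, so I'll start moving.

```bash
python3 - <<'E'
from h import *
print(*to((478.4,-221.2,180),1.758-3*np.pi/2))
print([np.round(proj("top",[p])[0]) for p in((640,0,0),(590,-80,0),(450,-10,0))])
E
```

```text
[ 0.0019 -0.0002  0.1184] [-38.95  26.95   4.21]
[array([325., 178.]), array([358., 199.]), array([328., 258.])]
```

Request:
{"method": "step_arm", "body": {"plan": [0.002,0,0.118,-38.95,26.95,4.2,1,0.002,0,0.118,-38.95,26.95,4.2,1,0.002,0,0.118,-38.95,26.95,4.2,1,0.002,0,0.118,-38.95,26.95,4.2,1,0.002,0,0.118,-38.95,26.95,4.2,1,0.002,0,0.118,-38.95,26.95,4.2,1,0.002,0,0.118,-38.95,26.95,4.2,1,0.002,0,0.118,-38.95,26.95,4.2,1], "force": 40}}

```text
time: 1.1
tool_pos: [479.5, -219.3, 180.0]
tool_rot: [[-0.982, -0.189, -0.0], [-0.189, 0.982, -0.002], [0.0, -0.002, -1.0]]
ft_force: [-0.7, -0.9, -0.1]
opening: 86.8
grasp_force: 0.0
```

Request:
{"method": "step_arm", "body": {"plan": [0,0,0,0,0,0,1,0,0,0,0,0,0,1,0,0,0,0,0,0,1,0,0,0,0,0,0,1]}}

```text
time: 1.6
tool_pos: [477.9, -222.6, 180.7]
tool_rot: [[-0.983, -0.185, 0.001], [-0.185, 0.983, -0.002], [-0.0, -0.002, -1.0]]
ft_force: [-0.0, -1.0, 0.6]
opening: 87.0
grasp_force: 0.0
```

```bash
python3 - <<'E'
from h import *
print(env.get_state()["q"],*to((478.4,-221.2,40),1.758-3*np.pi/2))
E
```

```text
[-0.12675388  0.25437042 -0.29560386  0.00215882 -1.01994107 -1.25908552] [-0.002   0.0003 -0.0011] [-0.07  0.15 14.07]
```

Request:
{"method": "step_arm", "body": {"plan": [0,0,0,0,0.15,5,1,0,0,0,0,0.15,9,1,0,0,0,0,0.15,12,1,0,0,0,0,0.15,13.5,1,0,0,0,0,0.15,14.2,1,0,0,0,0,0.15,14.2,1,0,0,0,0,0.15,14.2,1]}}

```text
time: 2.48
tool_pos: [479.1, -220.7, 39.6]
tool_rot: [[-0.982, -0.187, 0.003], [-0.187, 0.982, -0.002], [-0.002, -0.003, -1.0]]
ft_force: [-0.1, -0.2, 0.1]
opening: 87.1
grasp_force: 0.0
```

Request:
{"method": "step_arm", "body": {"plan": [0,0,0,0,0,0,0.5,0,0,0,0,0,0,0.3,0,0,0,0,0,0,0,0,0,0,0,0,0,0,0,0,0,0,0,0,0,0,0,0,0,0,0,0,0,0,0,0,0,0,0,0,0,0,0,0,0,0], "force": 40}}

```text
time: 3.48
tool_pos: [478.3, -220.5, 38.5]
tool_rot: [[-0.982, -0.187, 0.0], [-0.187, 0.982, -0.002], [-0.0, -0.002, -1.0]]
ft_force: [-0.2, 0.3, 0.0]
opening: 14.8
grasp_force: 0.0
```

Request:
{"method": "step_arm", "body": {"plan": [0,0,0,0,0,0,0,0,0,0,0,0,0,0,0,0,0,0,0,0,0,0,0,0,0,0,0,0]}}

```text
time: 3.98
tool_pos: [478.5, -220.5, 38.8]
tool_rot: [[-0.982, -0.187, 0.001], [-0.187, 0.982, -0.002], [-0.001, -0.002, -1.0]]
ft_force: [-0.9, 1.7, 5.1]
opening: 11.3
grasp_force: 39.5
```

Request:
{"method": "step_arm", "body": {"plan": [0,0,0,0,0,-1,0,0,0,0,0,0,-2.5,0,0,0,0,0,0,-5,0,0,0,0,0,0,-8,0,0,0,0,0,0,-11,0,0,0,0,0,0,-13,0,0,0,0,0,0,-13,0,0,0,0,0,0,-13,0], "force": 50}}

```text
time: 4.97
tool_pos: [477.2, -219.9, 167.6]
tool_rot: [[-0.983, -0.186, -0.001], [-0.186, 0.983, -0.001], [0.002, -0.001, -1.0]]
ft_force: [0.6, 0.0, -2.8]
opening: 9.7
grasp_force: 51.1
```

```bash
python3 - <<'E'
from h import *
t=env.snapshot("top");s=env.snapshot("side")
o=np.zeros((600,800,3),np.uint8)
o[:300,:400]=cv2.resize(t[200:300,380:513],(400,300)); o[:600,400:800]=cv2.resize(s[180:360,230:350],(400,600))
cv2.imwrite("pics/l1.png",o);cv2.imwrite("pics/s1.png",s)
E
```

```text
(no output)
```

View pics/l1.png

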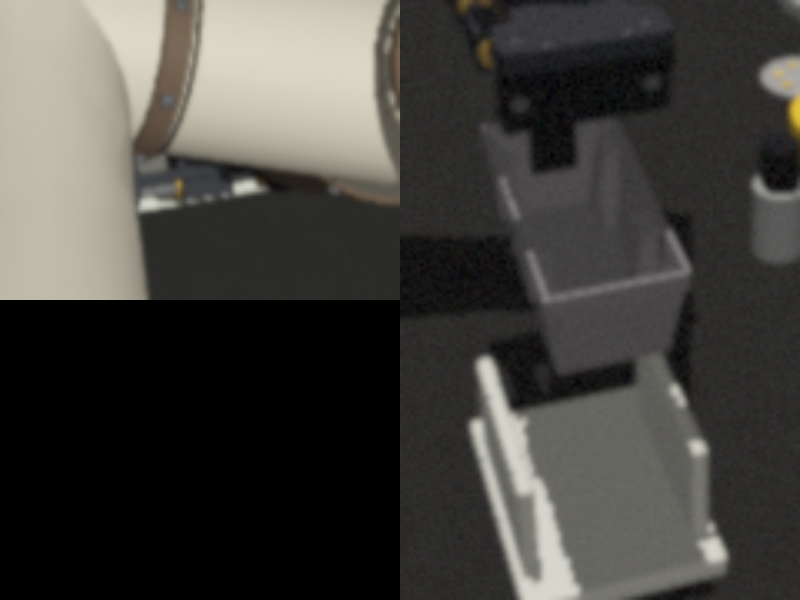

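The tote hangs level from its grip end, well clear of the dock. I'll carry it to the clear patch and turn it on the way, in two halves.

Request:
{"method": "step_arm", "body": {"plan": [0,0,-0.16,0.1,0.9,0,0,0,0,-0.33,0.2,1.9,0,0,0,0,-0.5,0.3,2.8,0,0,0,0,-0.66,0.4,3.8,0,0,0,0,-0.83,0.5,4.8,0,0,0,0,-1.0,0.7,5.7,0,0,0,0,-1.17,0.8,6.7,0,0,0,0,-1.334,0.9,7.7,0,0]}}

```text
time: 6.08
tool_pos: [454.2, -146.0, 167.3]
tool_rot: [[-0.044, -0.999, -0.002], [-0.999, 0.044, -0.002], [0.002, 0.002, -1.0]]
ft_force: [0.2, -0.7, -2.2]
opening: 9.7
grasp_force: 51.1
```

```bash
python3 - <<'E'
from h import *
print(env.get_state()["q"],*to((431.4,-73.3,150),-1.857+np.pi/2))
E
```

```text
[ 0.03179706  0.18603675 -0.42577823  0.00220921 -0.96125365 -0.07673592] [ 3.1000e-03 -3.0000e-04 -1.3283e+00] [-7.17  2.59  1.72]
```

Request:
{"method": "step_arm", "body": {"plan": [0,0,-0.16,-0.9,0.3,0.3,0,0,0,-0.33,-1.8,0.6,0.6,0,0,0,-0.5,-2.7,1,1,0,0,0,-0.66,-3.6,1.3,1.5,0,0,0,-0.83,-4.5,1.6,2,0,0,0,-1.0,-5.4,1.9,3,0,0,0,-1.17,-6.3,2.3,4,0,0,0,-1.33,-7.2,2.6,5,0]}}

```text
time: 7.08
tool_pos: [431.8, -73.1, 117.1]
tool_rot: [[0.96, -0.281, -0.002], [-0.281, -0.96, -0.002], [-0.001, 0.003, -1.0]]
ft_force: [-0.5, 0.0, -0.7]
opening: 9.9
grasp_force: 51.1
```

```bash
python3 - <<'E'
from h import *
s=env.snapshot("side");print(env.get_state()["q"],*to((431.4,-73.3,50),-1.857+np.pi/2))
cv2.imwrite("pics/l2.png",cv2.resize(s[100:300,180:410],(690,600)))
E
```

```text
[ 0.20864775  0.18615517 -0.5836389   0.00175959 -0.80601887  1.08000894] [0.0035 0.0038 0.0053] [0.13 0.02 6.59]
```

View pics/l2.png

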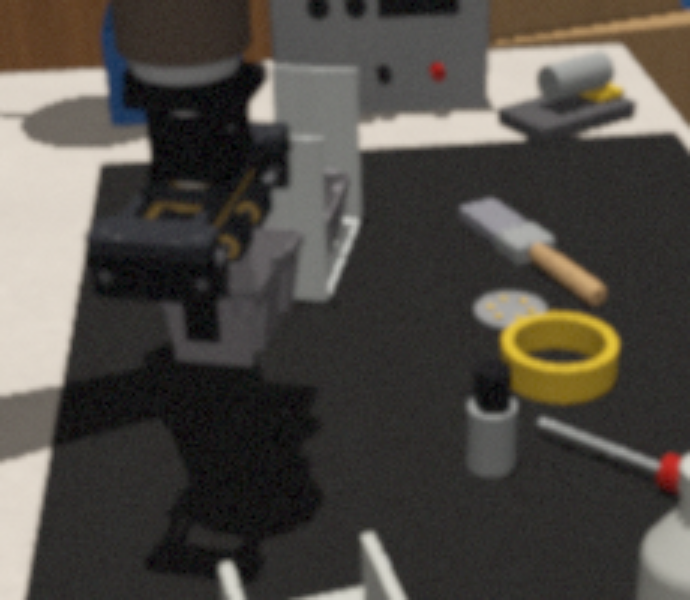

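The tote hangs over the clear patch near pixel (255,200) of the side image, with the bystanders well away from it. I'll lower it by 90 mm (contact expected at TCP z of about 26.5) and release it.

Request:
{"method": "step_arm", "body": {"plan": [0,0,0,0,0,2,0,0,0,0,0,0,4.5,0,0,0,0,0,0,6.5,0,0,0,0,0,0,7.7,0,0,0,0,0,0,8.3,0,0,0,0,0,0,8.6,0,0,0,0,0,0,8.8,0,0,0,0,0,0,8.8,0]}}

```text
time: 8.12
tool_pos: [433.2, -73.8, 31.4]
tool_rot: [[0.958, -0.286, 0.002], [-0.286, -0.958, -0.002], [0.003, 0.001, -1.0]]
ft_force: [-1.7, -3.7, 7.4]
opening: 10.3
grasp_force: 50.1
```

Request:
{"method": "step_arm", "body": {"plan": [0,0,0,0,0,0.1,0,0,0,0,0,0,0.2,0,0,0,0,0,0,0.2,0]}}

```text
time: 8.5
tool_pos: [433.3, -73.9, 29.7]
tool_rot: [[0.958, -0.286, 0.003], [-0.286, -0.958, -0.002], [0.003, 0.001, -1.0]]
ft_force: [-2.1, -5.7, 8.0]
opening: 11.0
grasp_force: 50.7
```

Request:
{"method": "step_arm", "body": {"plan": [0,0,0,0,0,0.15,0,0,0,0,0,0,0.2,0,0,0,0,0,0,0.2,0.2,0,0,0,0,0,0.2,0.4,0,0,0,0,0,0.2,0.8,0,0,0,0,0,0.2,1,0,0,0,0,0,0.2,1,0,0,0,0,0,0.2,1]}}

```text
time: 9.5
tool_pos: [432.6, -73.4, 26.2]
tool_rot: [[0.958, -0.286, 0.0], [-0.286, -0.958, -0.002], [0.001, 0.002, -1.0]]
ft_force: [0.4, 0.1, 0.3]
opening: 59.3
grasp_force: 0.0
```

Request:
{"method": "step_arm", "body": {"plan": [0,0,0,0,0,0,1,0,0,0,0,0,0,1,0,0,0,0,0,-1,1,0,0,0,0,0,-4,1,0,0,0,0,0,-8,1,0,0,0,0,0,-12,1,0,0,0,0,0,-16,1,0,0,0,0,0,-16,1]}}

```text
time: 10.5
tool_pos: [434.7, -72.9, 190.2]
tool_rot: [[0.958, -0.285, 0.009], [-0.285, -0.958, -0.001], [0.009, -0.002, -1.0]]
ft_force: [-0.1, -0.6, 0.0]
opening: 86.6
grasp_force: 0.0
```

Request:
{"method": "step_arm", "body": {"plan": [0,0,0.19,0,0,0,1,0,0,0.38,0,2,0,1,0,0,0.57,0,4,0,1,0,0,0.76,0,7,0,1,0,0,0.95,0,10,0,1,0,0,1.14,0,15,0,1,0,0,1.34,0,20,0,1,0,0,1.5,0,20,0,1]}}

```text
time: 11.5
tool_pos: [373.6, -266.8, 185.7]
tool_rot: [[-0.228, -0.974, -0.002], [-0.974, 0.228, -0.001], [0.002, 0.001, -1.0]]
ft_force: [0.3, -0.2, 0.4]
opening: 86.8
grasp_force: 0.0
```

```bash
python3 - <<'E'
from h import *
t=env.snapshot("top");s=env.snapshot("side")
cv2.imwrite("pics/t3.png",t);cv2.imwrite("pics/s3.png",s)
o=np.zeros((600,800,3),np.uint8)
o[:400,:400]=cv2.resize(t[200:300,270:370],(400,400),interpolation=cv2.INTER_CUBIC); o[:400,400:800]=cv2.resize(s[150:250,210:310],(400,400),interpolation=cv2.INTER_CUBIC)
o[400:]=cv2.resize(t[100:300],(640,200))[:, :].repeat(1,1)[:,:1] if 0 else 0
o[400:,:640]=t[100:300]
cv2.imwrite("pics/z3.png",o);print(env.get_state()["tool_pos"],env.get_state()["q"])
E
```

```text
[ 374.23775772 -265.24854194  185.83636582] [-0.25975618  0.13373809 -0.43841665  0.00166524 -0.99955414  0.03776545]
```

View pics/z3.png

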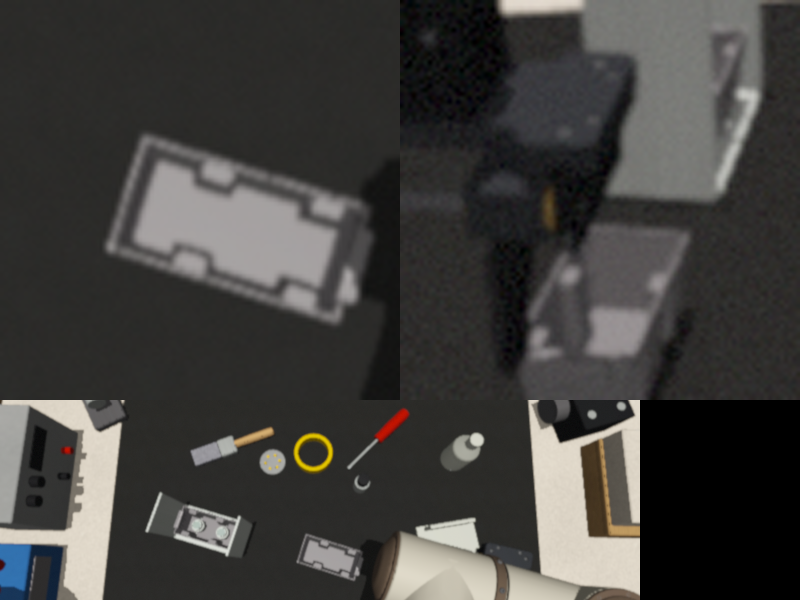

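The tote stands upright on the bench. In the top view its rim corners are about (306,234.5), (297,262), (362,252.5) and (354.5,280), with the grip at the right end.

```bash
python3 - <<'E'
from h import *
np.set_printoptions(precision=3,suppress=True)
obs=[("top",(-65,32,52),(306.2,234.5)),("top",(-65,-32,52),(297,262)),("top",(65,32,52),(362,252.3)),("top",(65,-32,52),(354.5,280))]
f,r=fit(obs,[450,-10,-1.857],0);print(f,r)
print(*to((f[0],f[1],110),f[2]))
E
```

```text
[451.881 -12.977  -1.855] [[-0.296 -0.359]
 [-0.026  0.25 ]
 [ 0.595 -0.365]
 [-0.204  0.453]]
[ 0.001 -0.001  0.063] [-26.33  -2.05   7.55]
```

Request:
{"method": "step_arm", "body": {"plan": [0,0,0.06,-5,-0.5,0,1,0,0,0.063,-11,-1,1,1,0,0,0.063,-17,-1.5,3,1,0,0,0.063,-22,-2,5,1,0,0,0.063,-26.1,-2,7,1,0,0,0.063,-26.1,-2,7.5,1,0,0,0.063,-26.1,-2,7.5,1,0,0,0.063,-26.1,-2,7.5,1], "force": 30}}

```text
time: 12.6
tool_pos: [451.6, -15.1, 111.6]
tool_rot: [[-0.278, -0.961, 0.001], [-0.961, 0.278, -0.002], [0.001, -0.002, -1.0]]
ft_force: [0.2, 0.2, 0.3]
opening: 87.2
grasp_force: 0.0
```

```bash
python3 - <<'E'
from h import *
print(*to((450.5,-15.3,28),-1.857))
E
```

```text
[-0.0016 -0.0014  0.0043] [0.04 0.11 8.36]
```

Request:
{"method": "step_arm", "body": {"plan": [0,0,0,0,0.1,3,1,0,0,0,0,0.1,6,1,0,0,0,0,0.1,7.7,1,0,0,0,0,0.1,8.3,1,0,0,0,0,0.1,8.3,0.85,0,0,0,0,0.1,8.3,0.7,0,0,0,0,0.1,8.3,0.6,0,0,0,0,0.1,8.3,0.6]}}

```text
time: 13.6
tool_pos: [451.1, -14.2, 28.8]
tool_rot: [[-0.278, -0.961, 0.002], [-0.961, 0.278, -0.002], [0.001, -0.002, -1.0]]
ft_force: [-1.1, 0.1, 4.1]
opening: 63.9
grasp_force: 30.0
```

Request:
{"method": "step_arm", "body": {"plan": [0,0,0,0,0,0,0.5,0,0,0,0,0,0,0.5,0,0,0,0,0,0,0.5,0,0,0,0,0,0,0.5]}}

```text
time: 14.1
tool_pos: [451.2, -14.2, 28.8]
tool_rot: [[-0.278, -0.961, 0.002], [-0.961, 0.278, -0.002], [0.001, -0.002, -1.0]]
ft_force: [-1.1, 0.2, 5.8]
opening: 63.7
grasp_force: 30.0
```

The tote is held across its width (opening 63.7). I'll lift it, and check the filled tote's pose against a model overlay in the unobstructed top picture.

Request:
{"method": "step_arm", "body": {"plan": [0,0,0,0,0,-1,0.5,0,0,0,0,0,-3,0.5,0,0,0,0,0,-6,0.5,0,0,0,0,0,-10,0.5,0,0,0,0,0,-14,0.5,0,0,0,0,0,-17,0.5,0,0,0,0,0,-18.5,0.5,0,0,0,0,0,-18.5,0.5]}}

```text
time: 15.1
tool_pos: [450.8, -13.8, 214.2]
tool_rot: [[-0.278, -0.96, 0.003], [-0.96, 0.278, -0.001], [-0.0, -0.003, -1.0]]
ft_force: [0.7, -0.0, -1.6]
opening: 63.2
grasp_force: 30.0
```

```bash
python3 - <<'E'
from h import *
t=cv2.imread("pics/t3.png");k=8;x0,y0=155,190
o=cv2.resize(t[y0:y0+75,x0:x0+100],None,fx=k,fy=k,interpolation=cv2.INTER_CUBIC)
o=cv2.convertScaleAbs(o,alpha=1.2,beta=20)
def poly(p,L,col):
    q=((proj("top",place(p,L))-(x0,y0)+.5)*k).astype(int);cv2.polylines(o,[q],True,col,1)
p=(509.4,256.1,1.285,4)
poly(p,[(65,32,52),(65,-32,52),(-65,-32,52),(-65,32,52)],(0,255,255))
poly(p,[(71,20,52),(71,-20,52),(61,-20,52),(61,20,52)],(0,255,0))
poly((510.5,256.4,1.281,0),[(84,40,4),(84,-40,4),(-84,-40,4),(-84,40,4)],(255,0,255))
poly((510.5,256.4,1.281,0),[(80,40,150),(80,-40,150),(-80,-40,150),(-80,40,150)],(255,100,0))
cv2.imwrite("pics/z4.png",o)
E
```

```text
(no output)
```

View pics/z4.png

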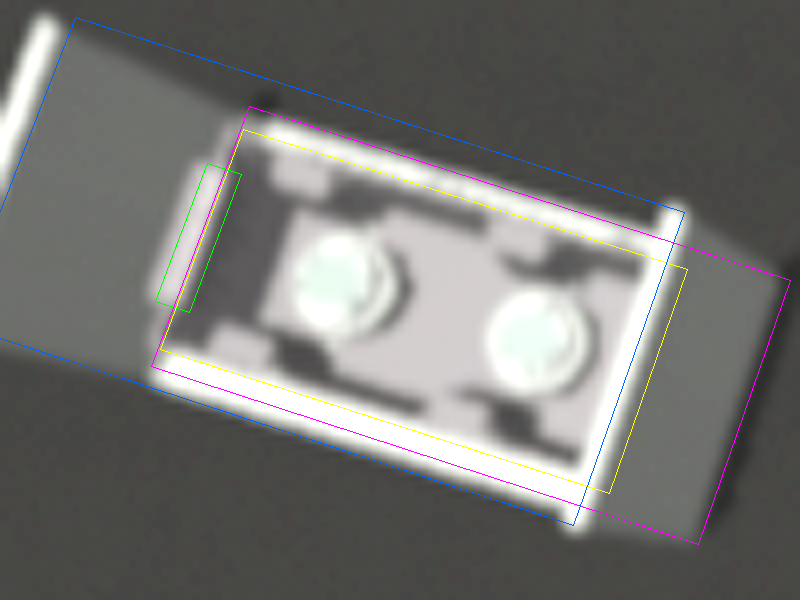

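The overlay matches the filled tote to about 1 px across its width, and its grip end sits about 1.5 mm further along +x. I'll use a centre of (509.8,257.7) and move above it.

```bash
python3 - <<'E'
from h import *
print(*to((509.1,255.3,214),-1.857),env.get_state()["q"])
E
```

```text
[-0.003   0.      0.0042] [-2.747e+01  1.890e+00  1.000e-02] [ 0.33282193  0.09013843 -0.41155571  0.00194993 -1.06661276 -0.61579425]
```

Request:
{"method": "step_arm", "body": {"plan": [0,0,0,-3,0.2,0,0.5,0,0,0,-7,0.5,0,0.5,0,0,0,-12,0.8,0,0.5,0,0,0,-17,1.2,0,0.5,0,0,0,-22,1.5,0,0.5,-0.003,0,0.004,-25.5,1.8,0,0.5,-0.003,0,0.004,-27.5,1.9,0,0.5,-0.003,0,0.004,-27.5,1.9,0,0.5]}}

```text
time: 16.1
tool_pos: [508.5, 255.9, 211.3]
tool_rot: [[-0.281, -0.96, -0.004], [-0.96, 0.281, -0.003], [0.004, 0.004, -1.0]]
ft_force: [0.4, -0.2, -1.0]
opening: 63.3
grasp_force: 30.0
```

```bash
python3 - <<'E'
from h import *
print(*to((509.1,255.3,120),-1.857),env.get_state()["q"])
E
```

```text
[ 0.0035 -0.0038  0.0012] [ 0.   -0.1   9.13] [ 0.7500894   0.30131568 -0.1451338  -0.00120272 -1.12938999 -1.03459638]
```

Request:
{"method": "step_arm", "body": {"plan": [0,0,0,0,-0.05,1,0.5,0,0,0,0,-0.05,3,0.5,0,0,0,0,-0.05,5,0.5,0,0,0,0,-0.05,7,0.5,0,0,0,0,-0.05,8.3,0.5,0,0,0,0,-0.05,9,0.5,0,0,0,0,-0.05,9,0.5,0,0,0,0,-0.05,9,0.5]}}

```text
time: 17.1
tool_pos: [509.6, 255.4, 123.4]
tool_rot: [[-0.282, -0.959, -0.001], [-0.959, 0.282, -0.0], [0.001, 0.001, -1.0]]
ft_force: [0.0, 0.0, -1.7]
opening: 63.5
grasp_force: 30.0
```

```bash
python3 - <<'E'
from h import *
t=env.snapshot("top");s=env.snapshot("side")
cv2.imwrite("pics/t5.png",t);cv2.imwrite("pics/s5.png",s)
o=np.zeros((600,800,3),np.uint8)
o[:360,:800]=cv2.resize(t[180:270,110:310],(800,360),interpolation=cv2.INTER_CUBIC); o[360:,:400]=cv2.resize(s[90:210,210:410],(400,240),interpolation=cv2.INTER_CUBIC)
cv2.imwrite("pics/z5.png",o);print(*to((509.1,255.3,85),-1.857))
E
```

```text
[ 0.0011 -0.0005  0.0004] [0.03 0.03 3.84]
```

View pics/z5.png

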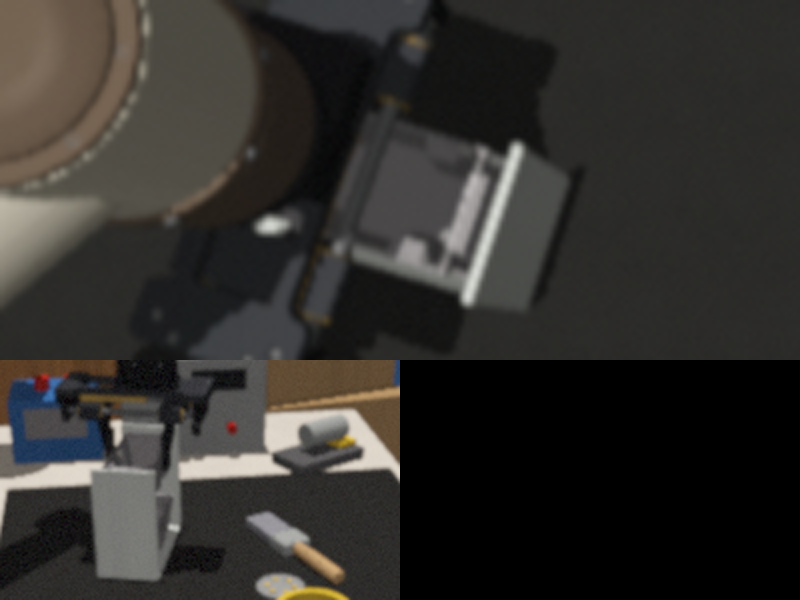

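```bash
python3 - <<'E'
from h import *
t=cv2.imread("pics/t5.png");k=10;x0,y0=190,200
o=cv2.resize(t[y0:y0+60,x0:x0+65],None,fx=k,fy=k,interpolation=cv2.INTER_CUBIC)
o=cv2.convertScaleAbs(o,alpha=1.5,beta=20)
def poly(p,L,col):
    q=((proj("top",place(p,L))-(x0,y0)+.5)*k).astype(int);cv2.polylines(o,[q],True,col,1)
p=(509.6-.282*-2.5,255.4+.959*2.5,-1.857,94.5)
poly(p,[(65,32,52),(65,-32,52),(-65,-32,52),(-65,32,52)],(0,255,255))
poly(p,[(71,20,52),(71,-20,52),(61,-20,52),(61,20,52)],(0,255,0))
q=(509.8,257.7,1.285,4)
poly(q,[(65,32,52),(65,-32,52),(-65,-32,52),(-65,32,52)],(255,0,255))
cv2.imwrite("pics/z6.png",o)
E
```

```text
(no output)
```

View pics/z6.png

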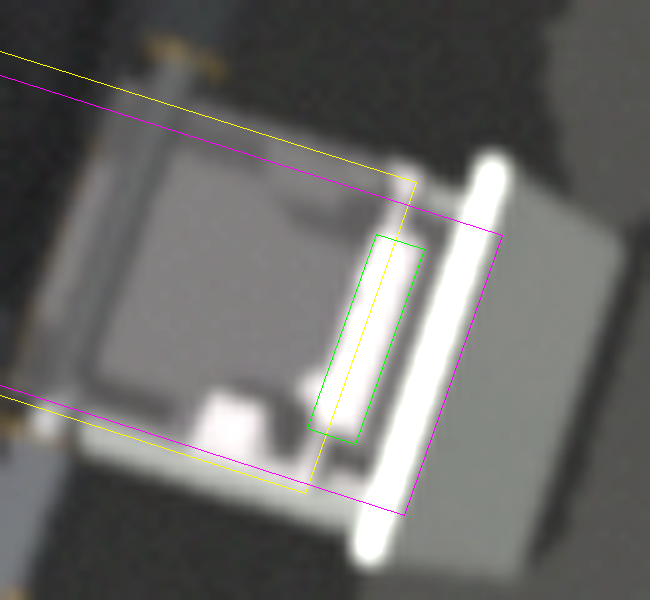

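The projected grip block (green) coincides with the visible bar at about (363,335) in the zoom, so the held tote is where I expect it. I'll descend gently.

Request:
{"method": "step_arm", "body": {"plan": [0,0,0,0,0,0.8,0.5,0,0,0,0,0,1.8,0.5,0,0,0,0,0,2.6,0.5,0,0,0,0,0,3.2,0.5,0,0,0,0,0,3.6,0.5,0,0,0,0,0,3.8,0.5,0,0,0,0,0,3.9,0.5,0,0,0,0,0,3.9,0.5]}}

```text
time: 18.2
tool_pos: [509.2, 255.2, 83.8]
tool_rot: [[-0.282, -0.959, -0.002], [-0.959, 0.282, -0.001], [0.001, 0.002, -1.0]]
ft_force: [-0.1, -0.2, -1.7]
opening: 63.7
grasp_force: 30.0
```

Request:
{"method": "step_arm", "body": {"plan": [0,0,0,0,0,0.1,0.5,0,0,0,0,0,0.2,0.5,0,0,0,0,0,0.25,0.5,0,0,0,0,0,0.3,0.5,0,0,0,0,0,0.3,0.5]}}

```text
time: 18.82
tool_pos: [509.0, 255.1, 80.6]
tool_rot: [[-0.282, -0.959, -0.002], [-0.959, 0.282, -0.001], [0.002, 0.002, -1.0]]
ft_force: [0.0, -0.4, -1.4]
opening: 63.5
grasp_force: 30.0
```

Request:
{"method": "step_arm", "body": {"plan": [0,0,0,0,0,0.05,0.5,0,0,0,0,0,0.1,0.5,0,0,0,0,0,0.15,0.5,0,0,0,0,0,0.2,0.5,0,0,0,0,0,0.2,0.5]}}

```text
time: 19.45
tool_pos: [509.1, 255.1, 79.0]
tool_rot: [[-0.282, -0.959, -0.002], [-0.959, 0.282, -0.001], [0.002, 0.002, -1.0]]
ft_force: [-0.7, -1.9, 1.2]
opening: 63.6
grasp_force: 30.0
```

Contact is at the expected ledge height. I'll go 1 mm further, then open slowly.

Request:
{"method": "step_arm", "body": {"plan": [0,0,0,0,0,0.05,0.5,0,0,0,0,0,0.1,0.5,0,0,0,0,0,0.1,0.72,0,0,0,0,0,0.1,0.76,0,0,0,0,0,0.1,0.8,0,0,0,0,0,0.1,0.9,0,0,0,0,0,0.1,1,0,0,0,0,0,0.1,1], "force": 10}}

```text
time: 20.45
tool_pos: [509.1, 255.2, 77.5]
tool_rot: [[-0.282, -0.959, -0.002], [-0.959, 0.282, -0.001], [0.002, 0.002, -1.0]]
ft_force: [0.2, -0.3, 0.4]
opening: 85.5
grasp_force: 0.0
```

Request:
{"method": "step_arm", "body": {"plan": [0,0,0,0,0,0,1,0,0,0,0,0,0,1,0,0,0,0,0,-0.5,1,0,0,0,0,0,-2,1,0,0,0,0,0,-5,1,0,0,0,0,0,-9,1,0,0,0,0,0,-14,1,0,0,0,0,0,-18,1]}}

```text
time: 21.45
tool_pos: [509.8, 255.4, 261.4]
tool_rot: [[-0.282, -0.959, 0.001], [-0.959, 0.282, 0.001], [-0.001, -0.0, -1.0]]
ft_force: [-0.2, 0.6, -0.5]
opening: 87.4
grasp_force: 0.0
```

Request:
{"method": "step_arm", "body": {"plan": [0,0,0,3,0,0,1,0,0,0,7,0,0,1,0,0,0,12,0,0,1,0,0,0,17,0,0,1,0,0,0,22,0,0,1,0,0,0,26,0,0,1,0,0,0,28,0,0,1,0,0,0,28,0,0,1]}}

```text
time: 22.45
tool_pos: [430.1, -14.3, 259.4]
tool_rot: [[-0.284, -0.959, -0.0], [-0.959, 0.284, -0.0], [0.0, 0.0, -1.0]]
ft_force: [0.2, 0.1, 0.6]
opening: 87.4
grasp_force: 0.0
```

```bash
python3 - <<'E'
from h import *
t=env.snapshot("top");s=env.snapshot("side")
cv2.imwrite("pics/t7.png",t)
k=6;x0,y0=150,190
o=np.zeros((600,800,3),np.uint8)
def poly(im,p,L,col):
    q=((proj("top",place(p,L))-(x0,y0)+.5)*k).astype(int);cv2.polylines(im,[q],True,col,1)
a=cv2.resize(t[y0:y0+70,x0:x0+105],None,fx=k,fy=k,interpolation=cv2.INTER_CUBIC)
p=(509.8,257.5,-1.857,50)
poly(a,p,[(65,32,52),(65,-32,52),(-65,-32,52),(-65,32,52)],(0,255,255))
poly(a,p,[(71,20,52),(71,-20,52),(61,-20,52),(61,20,52)],(0,255,0))
o[:420,:630]=a;o[420:,:360]=cv2.resize(s[90:190,240:440],(360,180))
cv2.imwrite("pics/z7.png",o)
E
```

```text
(no output)
```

View pics/z7.png

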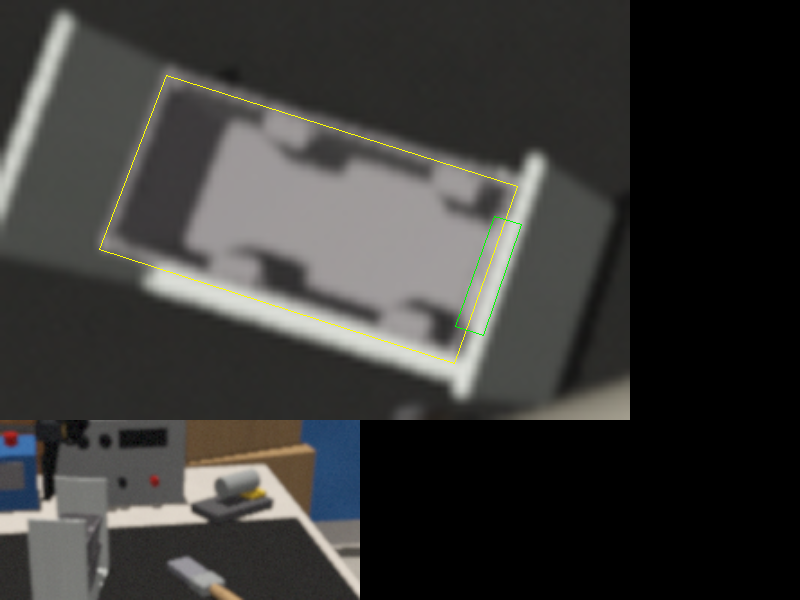

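The tote sits level at the stacked height, with the rim overlay matching at (165,76), (517,186), (455,362) and (100,250). Its grip is at the opposite end, and the gripper is clear, so I'm handing the job in.

```bash
python3 -c "
from bench import env
print(env.job_done())"
```

```text
the job is handed in; nothing more can be done
None
```

I stacked the empty tote, turned end for end, on the filled tote's ledges and handed the job in at about 22.5 s; it looked level and matched the stacked height in the last picture, but no verdict came back.

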